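# Clear the glue pot and tighten the drill chuck

## Task

A bit has been dropped loose into the chuck of the bench drill, and the covered glue pot on its warmer stands in the way under the drill's nose. Lift the pot off by its handle and set it down gently and upright, wholly on the cork mat at the side; and tighten the chuck by turning its ribbed sleeve clockwise, seen from in front of the bit's tip, regripping as needed, until it comes to its firm stop and all three jaws hold the bit tight and straight. Leave everything else on the bench where it is.

Things in the scene. Friction and masses are not known exactly. Their poses are not given: they have to be found in the camera images.
- pot_handle (a point): middle of the glue pot's handle: a fixed bail arched over the lid. Its top bar is round, 10 mm thick, straight for 56 mm along this frame's x axis; its ends bend down to the pot's sides 46 mm either side of the middle. z is up; the pot's underside is 148 mm below this point, its lid 51 mm below.
- pot_center (a point): centre of the covered glue pot, half-way up: an aluminium cylinder 84 mm wide (lid rim 88 mm) and 97 mm high without its handle, its underside 48 mm below this point; about 0.35 to 0.7 kg. It starts on the warmer. z is up.
- warmer: the glue pot's warmer, fixed: a round white heater 120 mm wide with a dark plate on top, 110 mm high, standing just in front of the drill's nose. Origin at the centre of its underside.
- mat_top (a point): centre of the upper face of the cork mat, 160 x 160 mm, 8 mm thick, fixed flat on the bench left or right of the warmer; sides along x and y.
- chuck_grip (a point): middle of the chuck's ribbed black sleeve (42 mm wide), on its axis. The drill is fixed nose up, its axis 30 degrees from vertical, leaning towards the robot; z runs along the axis, out of the nose; x, y do not turn with the sleeve. Along z: sleeve -22 to 8 mm, steel cone to the face at 16, bit tip at 34 to 36, so a gripper coming along the axis has the bit standing between its fingers.
- sleeve (a joint): sleeve angle, rad: 0 jaws fully open, grows turning clockwise seen from in front of the bit's tip (about -z of chuck_grip); closes the three jaws together, 1.4 mm each per rad. Starts at 0 to 1.2; steady drag 0.25 Nm, stays where left. Jaws meet the bit at about 2.9, then it stiffens (0.15 Nm more) to a firm stop at 3.25: tight. Needs more than one grip.
- bit: the drill bit, steel, 10 mm wide and 82 mm long, standing loose in the open chuck; origin at the centre of its lower end, 48 mm below chuck_grip along the axis, z towards its tip. It leans a little until the jaws centre it, and is drawn out by up to 2 mm as they do.
- jaw0: one of the chuck's three jaws, steel, 4 mm wide and 21 mm long, evenly spaced round the bit; origin on the chuck's axis at chuck_grip when open, it slides inwards and forwards as the sleeve is turned.
- jaw1: one of the chuck's three jaws, steel, 4 mm wide and 21 mm long, evenly spaced round the bit; origin on the chuck's axis at chuck_grip when open, it slides inwards and forwards as the sleeve is turned.
- jaw2: one of the chuck's three jaws, steel, 4 mm wide and 21 mm long, evenly spaced round the bit; origin on the chuck's axis at chuck_grip when open, it slides inwards and forwards as the sleeve is turned.
- drill: the drill's stand with the drill in it, bolted down: base plate 190 x 150 mm, 12 mm high; origin at the centre of its underside. -x is the side to which the nose leans. The sleeve's middle is at (-75, 0, 205) mm here. Below the sleeve, along its axis: chuck 40 mm wide to -40 mm, collar 43 mm, clamp block (62 x 74 mm) from -51 mm, held between upright cheeks 94 mm apart over all.
- book: bystander in the place, left or right, that the cork mat does not take: old vellum-bound book lying flat, 190 x 140 mm, 42 mm high. Origin at the centre of its underside. To be left alone.
- brush_jar: bystander at the edge of the working space: white jar with three brushes, 76 mm wide, 210 mm high in all. Origin at the centre of its underside. To be left alone.
- weight: bystander at the edge of the working space: cloth-covered brick weight, 110 x 75 mm, 55 mm high. Origin at the centre of its underside. To be left alone.
- mug: bystander at the edge of the working space: drinking mug, 78 mm wide, 88 mm high, with an ear handle on its side. Origin at the centre of its underside. To be left alone.
- bit_rack: bystander beside the drill stand: wooden block 50 x 90 mm with thin bits standing in it, 80 mm high in all. Origin at the centre of its underside. To be left alone.
- adhesive: bystander beside the drill stand: plastic bottle, 52 mm wide, 145 mm high. Origin at the centre of its underside. To be left alone.
- screwdriver: bystander at the edge of the working space: screwdriver lying flat, 170 mm long, about 30 mm high. Its origin lies along the tool. To be left alone.
- bone_folder: bystander on the book: bone folder lying flat, 140 x 20 mm, 5 mm thick. Origin at the centre of its underside. To be left alone.
- pot: the whole glue pot: as pot_center, but its origin is at the centre of its underside; x along the handle's bar.
Not all that is in view belongs to the job. What is shaped like the pot but green is not meant.

How it is judged:
By the outcome, as a careful person would: the job done as asked, in the order asked, and still so for the second after the job is handed in, with the robot touching nothing.
It also fails if it takes over 64 s, if anything falls off the work surface, if the arm or the gripper's body presses on something with over 40 N, if the wrist force passes 120 N, or if a joint passes its speed limit or range.

## Robot

A 6-joint arm with a two-finger parallel gripper is mounted at the origin on the work surface. World frame = base frame: x ahead of the robot, y to its left, z up, the work surface at z = 0. Lengths are in mm, angles in rad, forces in N, time in s.
With the tool pointing down it reaches from about 275 to 1000 mm from the base axis. Payload 8.4 kg.
Tool frame: the origin (TCP) lies on the centre line of the jaws, within the pads' length; the fingertips stand 25 mm ahead of it and the grasp point (between the pads) lies 6 mm ahead of it; z points along the fingers, x is the direction in which the jaws open and shut, and the axes are right-handed (so a half turn about z gives the same grasp; the last joint's range is limited). The gripper opens to 85 mm and grips with 20 to 120 N. Pads are 22 mm wide; open, the fingers measure 114 mm over their backs; the gripper's body (76 mm by 85 mm) begins 54 mm behind the grasp point. The pads swing forward as they close: fully open they stand 13 mm farther back than shut.
Start: joints at [-1.343, 0.353, 1.633, -0, 1.155, -0.002], TCP at [142.363, -608.573, 256.281] pointing down, gripper open.
Joint ranges: [-2.63, 2.63], [-0.92, 2.1], [0.06, 2.66], [-1.3, 4.44], [0, 2.69], [-3.02, 3.02]. Speed limits (rad/s): [2.22, 2.22, 2.79, 3.14, 3.14, 3.14].

## Interface

Orientations are given as [roll, pitch, yaw] about the fixed x, y, z axes, in that order (R = Rz(yaw) Ry(pitch) Rx(roll)).
In Python, from rig import r gives the robot as it stands. The module is installed in compiled form; this text tells all that it offers.
- The arm moves only by the tool jog_arm, never from a script. Its argument "deltas" is a list of rows, each an object with "gripper": the gripper command: -1 is fully open, 1 is shut, values between are in proportion; "translation": the shift along the world's x, y, z in units of 10 cm (1.0 is 10 cm), a list of three; "dr": the turn, a rotation vector about the world's x, y, z in units of pi/2 rad (1.0 is pi/2 rad), a list of three. In form: [{"gripper": gripper, "translation": [x, y, z], "dr": [wx, wy, wz]}, ...]. A call has 1 to 12 rows; each row shifts and turns the commanded pose from where the row before left it; what a row does not reach is not made up. A row lasts 1/12 s, in which the tool goes at most 41.7 mm and 7.16 degrees, less where a joint would pass 70% of its speed; a pose out of reach is approached as far as the arm can. A call with a number of a shift or a turn outside -1 to 1 is refused whole. A call with a gripper value outside its range is refused whole. The fingers move at their own pace and stop on an object; "squeeze" is the grip in N (left out, the last holds). Time passes only in rows, so rows that do not move let the fingers close. It gives the time, the measured TCP pose, the force and the opening at its end, in the units of the state.
- r.sense(): the state, without advancing time (a new reading comes with each control period).
- r.grab_frame(name): name is "scene" or "top" or "wrist"; returns the picture (400x640x3 uint8, blue, green, red); there is no depth.
- r.calibration(name): a dict with "mtx" (3x3 intrinsics, pixels), "world_from_camera" (4x4, takes a point from camera to world coordinates). Camera axes: x right, y down, z forward; pixel columns grow to the right and rows downward; lengths in mm; the calibration is good to about 2 mm. A picture is of the moment at which its call begins: read the wrist's pose just before it. calibration takes no time and is no camera call; for the wrist camera it gives the pose at the moment of the call.
- r.sign_off(): hands the job in, once; it reports no verdict.
The state is a dict: "clock": time; "qpos": joint angles; "qvel": joint speeds; "joint_efforts": joint torques, N m; "eef_pos": TCP position; "tcp_rot": TCP orientation; "contact_force": force on the tool from outside, world axes, zero at the start; "wrist_torque": the same for the moment, N m; "opening": opening from 0.0 (shut) to 1.0 (fully open).
Only numpy, scipy, OpenCV 4.12 (cv2) and the standard library are available. Lean on these libraries where they do the work, as an engineer would, in place of code of your own. Each camera call takes 0.05 s, during which the arm holds its last target. There are 200 camera calls.

## Working session

There is one attempt and no reset: what is moved stays moved. The work goes in short steps, Python scripts to look and compute and a tool call to move; the robot and the scene stay as the last step left them, time stands still between calls to the robot, and variables do not carry over. Pictures are saved under pics/ and viewed, about 8 in all and at most 12, crops included, and the job is handed in when it is done.

Besides the shell and the picture viewer there is one more tool, called after "Emit:" as name(argument=value, ...) on one line, values as JSON. jog_arm: Moves the arm, as the interface text tells. Shifts and turns lie within -1 to 1; 1 stands for 10 cm of shift or pi/2 rad of turn. Its arguments: {"type":"object","properties":{"deltas":{"type":"array"},"squeeze":{"type":"number"}},"required":["deltas"]}

```bash
mkdir -p pics; python3 - <<'E'
from rig import r
import cv2,numpy as np
for n in("scene","top"):
    c=r.calibration(n); print(n,c["mtx"].round(1).tolist(),c["world_from_camera"].round(4).tolist())
    cv2.imwrite(f"pics/{n}0.png",r.grab_frame(n))
print(r.sense())
E
```

```text
scene [[410.1, 0.0, 320.2], [0.0, 410.1, 206.5], [0.0, 0.0, 1.0]] [[0.1859, 0.7645, -0.6173, 1531.0611], [0.9826, -0.1444, 0.1172, -204.4031], [0.0005, -0.6283, -0.778, 1374.4428], [0.0, 0.0, 0.0, 1.0]]
top [[363.9, 0.0, 315.4], [0.0, 363.9, 202.2], [0.0, 0.0, 1.0]] [[0.0283, -0.9965, 0.0788, 471.8075], [-0.9991, -0.0306, -0.0287, -6.2045], [0.031, -0.0779, -0.9965, 1236.2901], [0.0, 0.0, 0.0, 1.0]]
{'clock': 0.1, 'qpos': array([-1.34339145e+00,  3.53622664e-01,  1.63406837e+00, -3.55302222e-07,
        1.15520364e+00, -2.37510514e-03]), 'qvel': array([ 0.00110072, -0.00050449, -0.00143435, -0.00048512, -0.00204236,
       -0.00035325]), 'joint_efforts': array([ 3.01208649e-05, -6.06359625e+01, -3.42821789e+01,  2.10737676e-05,
        3.81489095e-03,  4.35693934e-06]), 'eef_pos': array([ 142.27601565, -608.1756585 ,  255.60571061]), 'tcp_rot': array([-3.14158989e+00,  1.30202339e-03, -1.34101620e+00]), 'contact_force': array([ 1.17029074, -0.31876889,  0.00228117]), 'wrist_torque': array([-0.03961222, -0.00926024, -0.00174285]), 'opening': 1.0037521139871146}
```

View pics/scene0.png

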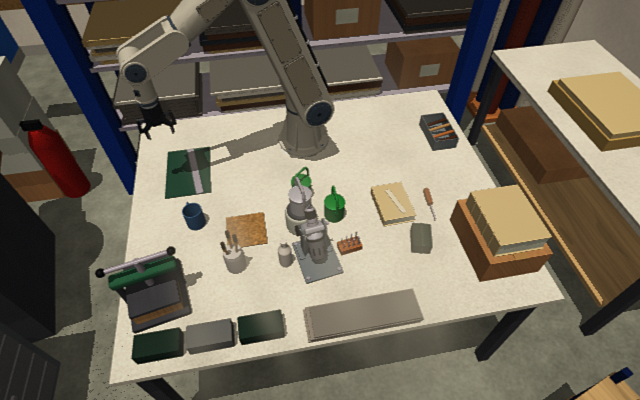

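View pics/top0.png

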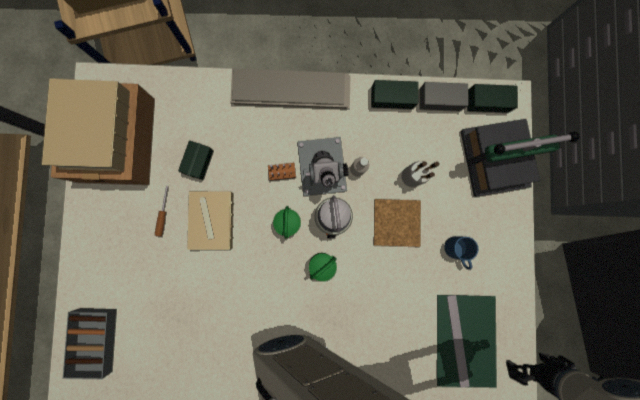

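The scene has three pot shapes. The aluminium one is at top px (334,216) and scene (299,200). Green ones are at top (287,222) and (322,267). The aluminium one on the white warmer under the drill's nose is the one meant. The mat is at top (397,222) and the drill at (322,165). Enlarged crop to confirm:

```bash
cat > h.py <<'E'
import numpy as np,cv2
from rig import r
def proj(n,P,c=None):
    c=c or r.calibration(n); T=np.linalg.inv(c["world_from_camera"]); p=np.atleast_2d(P)@T[:3,:3].T+T[:3,3]
    q=p@c["mtx"].T; return q[:,:2]/q[:,2:]
def onz(n,uv,z,c=None):
    c=c or r.calibration(n); W=c["world_from_camera"]; d=W[:3,:3]@np.linalg.inv(c["mtx"])@[*uv,1.]; o=W[:3,3]
    return o+d*(z-o[2])/d[2]
E
python3 - <<'E'
from h import *
t=cv2.imread("pics/top0.png");s=cv2.imread("pics/scene0.png")
a=cv2.resize(t[120:290,260:430],(600,600),interpolation=3)[:, :400]
a=cv2.resize(t[130:280,265:365],(400,600),interpolation=3); b=cv2.resize(s[155:305,265:365],(400,600),interpolation=3)
cv2.imwrite("pics/crop0.png",np.hstack([a,b]))
print("mat",[onz("top",p,8).round(0) for p in((374,199),(420,200),(421,246),(374,246))])
print("base",[onz("top",p,12).round(0) for p in((299,141),(341,138),(346,192),(303,195))])
E
```

```text
mat [array([ 586., -241.,    8.]), array([ 587., -399.,    8.]), array([ 431., -403.,    8.]), array([ 427., -243.,    8.])]
base [array([776.,  20.,  12.]), array([ 792., -123.,   12.]), array([ 606., -144.,   12.]), array([592.,   1.,  12.])]
```

View pics/crop0.png

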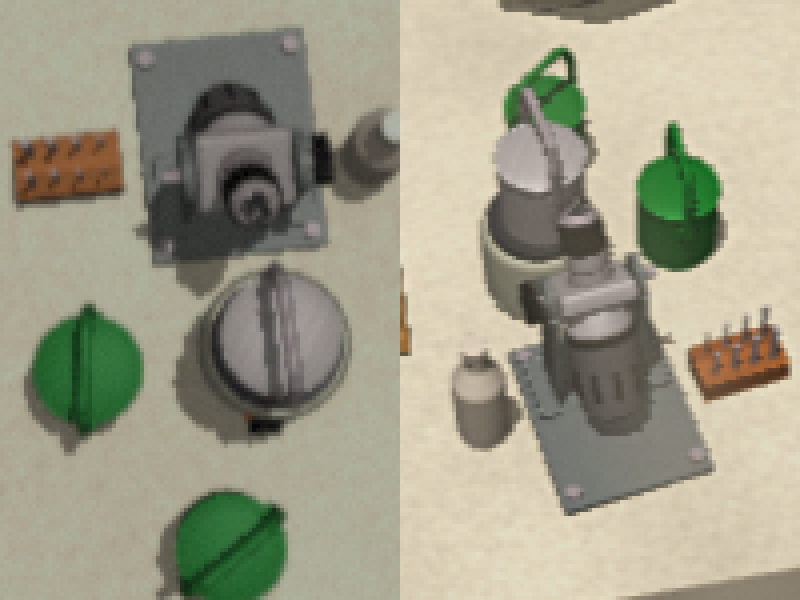

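The crop confirms the plain aluminium pot on the white warmer, with its bail running roughly along x. The drill's nose leans towards it; the green pots stand directly on the bench.

```bash
python3 - <<'E'
from h import *
from scipy.spatial.transform import Rotation as R
s=r.sense();c=r.calibration("wrist");W=c["world_from_camera"];Rt=R.from_euler("xyz",s["tcp_rot"]).as_matrix()
print("cam in tool",(Rt.T@(W[:3,3]-s["eef_pos"])).round(1),(Rt.T@W[:3,:3]).round(3),c["mtx"].round(0))
print("lid",onz("top",(334.5,214.5),207))
D=np.array([616.4,-70,205]);a=np.array([-.497,-.053,.866])
print(proj("top",[D,D+35*a]),proj("scene",[D,D+35*a]))
E
```

```text
cam in tool [ 1.000e-01 -7.290e+01 -1.171e+02] [[ 1.    -0.     0.001]
 [-0.     0.958  0.286]
 [-0.001 -0.286  0.958]] [[320.   0. 323.]
 [  0. 320. 203.]
 [  0.   0.   1.]]
lid [519.76839497 -91.03825546 207.        ]
[[327.91910864 180.55809061]
 [329.14026514 185.30196386]] [[309.58739429 210.96786626]
 [308.09349196 202.10193366]]
```

Emit:
jog_arm(deltas=[{"gripper":-1,"translation":[0.1,0.1,0.35],"dr":[0,0,0]},{"gripper":-1,"translation":[0.2,0.2,0.28],"dr":[0,0,0]},{"gripper":-1,"translation":[0.2,0.2,0.28],"dr":[0,0,0]},{"gripper":-1,"translation":[0.2,0.25,0.25],"dr":[0,0,0]},{"gripper":-1,"translation":[0.2,0.25,0.25],"dr":[0,0,0]},{"gripper":-1,"translation":[0.24,0.32,0],"dr":[0,0,0]},{"gripper":-1,"translation":[0.24,0.32,0],"dr":[0,0,0]},{"gripper":-1,"translation":[0.24,0.32,0],"dr":[0,0,0]},{"gripper":-1,"translation":[0.24,0.32,0],"dr":[0,0,0]},{"gripper":-1,"translation":[0.24,0.32,0],"dr":[0,0,0]},{"gripper":-1,"translation":[0.24,0.32,0],"dr":[0,0,0]},{"gripper":-1,"translation":[0.24,0.32,0],"dr":[0,0,0]}])

```text
clock: 1.1
eef_pos: [401.0, -282.7, 397.2]
tcp_rot: [3.142, 0.0, -1.341]
contact_force: [0.3, -1.1, -0.6]
opening: 0.998
```

Emit:
jog_arm(deltas=[{"gripper":-1,"translation":[0.18,0.34,0.05],"dr":[0,0,0]},{"gripper":-1,"translation":[0.18,0.34,0.05],"dr":[0,0,0]},{"gripper":-1,"translation":[0.18,0.34,0.05],"dr":[0,0,0]},{"gripper":-1,"translation":[0.18,0.34,0.05],"dr":[0,0,0]},{"gripper":-1,"translation":[0.18,0.34,0.05],"dr":[0,0,0]},{"gripper":-1,"translation":[0,0,0],"dr":[0,0,0]},{"gripper":-1,"translation":[0,0,0],"dr":[0,0,0]}])

```text
clock: 1.68
eef_pos: [490.9, -112.8, 422.1]
tcp_rot: [3.141, 0.0, -1.337]
contact_force: [-0.7, -0.4, 0.8]
opening: 1.002
```

```bash
python3 - <<'E'
from h import *
import pickle
c=r.calibration("wrist");cv2.imwrite("pics/w1.png",r.grab_frame("wrist"));pickle.dump(c,open("w1.pkl","wb"))
print(r.sense()["eef_pos"])
E
```

```text
[ 490.3121607  -114.01773685  421.87308969]
```

View pics/w1.png

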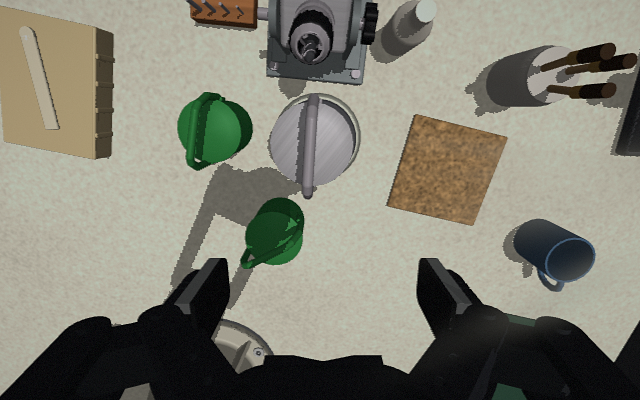

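The wrist view shows the pot bail from (312,97) to (307,195), the chuck and bit at (311,40), the mat at (447,170), and the green pots apart from them. I'll enlarge it for the exact pixels.

```bash
python3 - <<'E'
from h import *
t=cv2.imread("pics/w1.png")
a=cv2.resize(t[85:210,255:375],(480,500),interpolation=3); b=cv2.resize(t[0:80,280:345],(325,400),interpolation=3)
b=np.vstack([b,np.zeros((100,325,3),np.uint8)]);
cv2.imwrite("pics/crop1.png",np.hstack([a,b])[:,:800])
E
```

```text
(no output)
```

View pics/crop1.png

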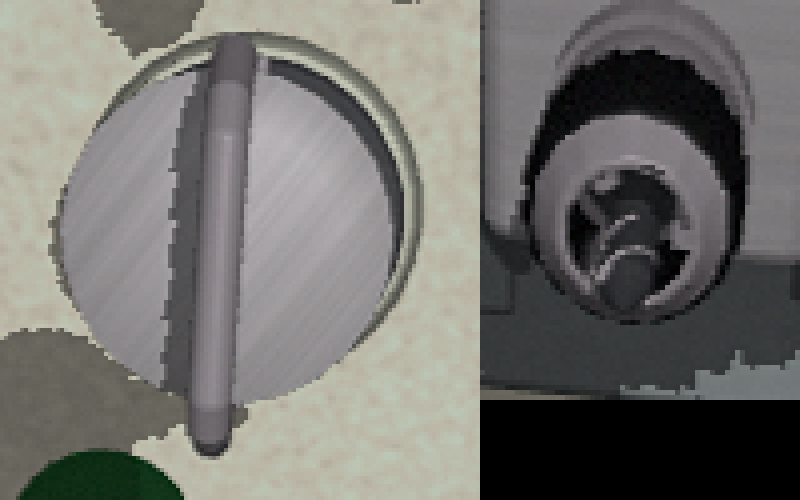

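```bash
python3 - <<'E'
from h import *
import pickle
c=pickle.load(open("w1.pkl","rb"))
p=onz("wrist",(312.2,112.5),258,c);q=onz("wrist",(308,186.2),258,c)
print("bar",p,q,(p+q)/2,np.arctan2(*(p-q)[1::-1]));print("lid",onz("wrist",(311.8,144),207,c))
ms=[(415,114),(507,136),(473,225),(387,206)];print("mat",np.mean([onz("wrist",m,8,c) for m in ms],0))
th=np.arange(0,6.28,.05)
D=np.array([616.4,-70,205]);y=.107
def ring(D,y,z,R):
    a=np.array([-.5*np.cos(y),-.5*np.sin(y),.866]);e=np.array([-np.sin(y),np.cos(y),0]);f=np.cross(a,e)
    P=D+z*a+R*(np.cos(th)[:,None]*e+np.sin(th)[:,None]*f);return P
for z,R in((8,20.5),(16,14)):
    u=proj("wrist",ring(D,y,z,R),c);print(z,u.min(0),u.max(0))
E
```

```text
bar [556.15172995 -88.45001644 258.        ] [492.87197744 -98.99370724 258.        ] [524.51185369 -93.72186184 258.        ] 0.165103555141283
lid [524.678658   -93.59040219 207.        ]
mat [ 508.60710211 -321.23767383    8.        ]
8 [286.34533335  21.72913247] [330.3014587   67.92707061]
16 [292.20223812  32.86465774] [322.77078806  64.73310775]
```

Emit:
jog_arm(squeeze=60, deltas=[{"gripper":-1,"translation":[0.17,0.1,-0.2],"dr":[0,0,-0.044]},{"gripper":-1,"translation":[0.17,0.1,-0.3],"dr":[0,0,0]},{"gripper":-1,"translation":[0,0,-0.3],"dr":[0,0,0]},{"gripper":-1,"translation":[0,0,-0.3],"dr":[0,0,0]},{"gripper":-1,"translation":[0,0,-0.2],"dr":[0,0,0]},{"gripper":-1,"translation":[0,0,0],"dr":[0,0,0]},{"gripper":-1,"translation":[0,0,0],"dr":[0,0,0]}])

```text
clock: 2.32
eef_pos: [523.4, -95.7, 291.7]
tcp_rot: [3.139, 0.001, -1.412]
contact_force: [0.5, 0.5, -0.1]
opening: 0.998
```

Emit:
jog_arm(squeeze=60, deltas=[{"gripper":-1,"translation":[0.01,0.015,-0.14],"dr":[0,0,0]},{"gripper":-1,"translation":[0,0,-0.14],"dr":[0,0,0]},{"gripper":0,"translation":[0,0,0],"dr":[0,0,0]},{"gripper":0.5,"translation":[0,0,0],"dr":[0,0,0]},{"gripper":1,"translation":[0,0,0],"dr":[0,0,0]},{"gripper":1,"translation":[0,0,0],"dr":[0,0,0]},{"gripper":1,"translation":[0,0,0],"dr":[0,0,0]},{"gripper":1,"translation":[0,0,0],"dr":[0,0,0]},{"gripper":1,"translation":[0,0,0],"dr":[0,0,0]},{"gripper":1,"translation":[0,0,0],"dr":[0,0,0]}])

```text
clock: 3.15
eef_pos: [525.7, -92.9, 265.0]
tcp_rot: [-3.14, -0.0, -1.41]
contact_force: [-0.3, 1.5, 6.3]
opening: 0.092
```

Emit:
jog_arm(deltas=[{"gripper":1,"translation":[0,0,0.05],"dr":[0,0,0]},{"gripper":1,"translation":[0,0,0.1],"dr":[0,0,0]},{"gripper":1,"translation":[0,0,0.15],"dr":[0,0,0]},{"gripper":1,"translation":[0,0,0.15],"dr":[0,0,0]},{"gripper":1,"translation":[0,0,0.1],"dr":[0,0,0]},{"gripper":1,"translation":[0,0,0],"dr":[0,0,0]}])

```text
clock: 3.65
eef_pos: [526.4, -93.3, 321.7]
tcp_rot: [-3.138, -0.001, -1.41]
contact_force: [0.5, -0.7, -4.5]
opening: 0.096
```

Emit:
jog_arm(deltas=[{"gripper":1,"translation":[-0.01,-0.1,0],"dr":[0,0,0]},{"gripper":1,"translation":[-0.01,-0.2,0],"dr":[0,0,0]},{"gripper":1,"translation":[-0.02,-0.25,0],"dr":[0,0,0]},{"gripper":1,"translation":[-0.02,-0.25,0],"dr":[0,0,0]},{"gripper":1,"translation":[-0.02,-0.25,0],"dr":[0,0,0]},{"gripper":1,"translation":[-0.02,-0.25,0],"dr":[0,0,0]},{"gripper":1,"translation":[-0.02,-0.25,0],"dr":[0,0,0]},{"gripper":1,"translation":[-0.02,-0.25,-0.1],"dr":[0,0,0]},{"gripper":1,"translation":[-0.02,-0.25,-0.2],"dr":[0,0,0]},{"gripper":1,"translation":[-0.02,-0.15,-0.25],"dr":[0,0,0]},{"gripper":1,"translation":[0,-0.08,-0.25],"dr":[0,0,0]},{"gripper":1,"translation":[0,0,-0.2],"dr":[0,0,0]}])

```text
clock: 4.65
eef_pos: [505.6, -323.1, 216.2]
tcp_rot: [3.139, 0.001, -1.412]
contact_force: [-1.0, -0.1, -3.5]
opening: 0.09
```

Emit:
jog_arm(deltas=[{"gripper":1,"translation":[0,0,-0.2],"dr":[0,0,0]},{"gripper":1,"translation":[0,0,-0.15],"dr":[0,0,0]},{"gripper":1,"translation":[0,0,-0.08],"dr":[0,0,0]},{"gripper":1,"translation":[0,0,0],"dr":[0,0,0]},{"gripper":1,"translation":[0,0,0],"dr":[0,0,0]}])

```text
clock: 5.07
eef_pos: [507.0, -321.2, 175.9]
tcp_rot: [3.141, 0.001, -1.41]
contact_force: [-0.3, -1.0, -1.9]
opening: 0.091
```

Emit:
jog_arm(deltas=[{"gripper":1,"translation":[0,0,-0.05],"dr":[0,0,0]},{"gripper":1,"translation":[0,0,-0.03],"dr":[0,0,0]},{"gripper":1,"translation":[0,0,-0.01],"dr":[0,0,0]},{"gripper":1,"translation":[0,0,-0.01],"dr":[0,0,0]},{"gripper":1,"translation":[0,0,0],"dr":[0,0,0]}])

```text
clock: 5.48
eef_pos: [507.4, -321.0, 166.4]
tcp_rot: [-3.141, -0.0, -1.41]
contact_force: [-0.4, -0.6, -3.5]
opening: 0.093
```

Emit:
jog_arm(deltas=[{"gripper":1,"translation":[0,0,-0.01],"dr":[0,0,0]},{"gripper":1,"translation":[0,0,-0.01],"dr":[0,0,0]},{"gripper":1,"translation":[0,0,0],"dr":[0,0,0]},{"gripper":1,"translation":[0,0,0],"dr":[0,0,0]}])

```text
clock: 5.82
eef_pos: [507.3, -321.1, 164.3]
tcp_rot: [3.142, 0.0, -1.41]
contact_force: [-1.1, 0.7, -3.6]
opening: 0.087
```

Emit:
jog_arm(deltas=[{"gripper":1,"translation":[0,0,-0.01],"dr":[0,0,0]},{"gripper":1,"translation":[0,0,-0.005],"dr":[0,0,0]},{"gripper":1,"translation":[0,0,0],"dr":[0,0,0]},{"gripper":1,"translation":[0,0,0],"dr":[0,0,0]}])

```text
clock: 6.15
eef_pos: [507.5, -321.1, 163.0]
tcp_rot: [-3.141, -0.0, -1.41]
contact_force: [-1.0, 1.2, 0.1]
opening: 0.089
```

Emit:
jog_arm(deltas=[{"gripper":1,"translation":[0,0,-0.005],"dr":[0,0,0]},{"gripper":0.6,"translation":[0,0,0],"dr":[0,0,0]},{"gripper":0,"translation":[0,0,0],"dr":[0,0,0]},{"gripper":-0.5,"translation":[0,0,0],"dr":[0,0,0]},{"gripper":-1,"translation":[0,0,0],"dr":[0,0,0]},{"gripper":-1,"translation":[0,0,0],"dr":[0,0,0]},{"gripper":-1,"translation":[0,0,0.1],"dr":[0,0,0]},{"gripper":-1,"translation":[0,0,0.25],"dr":[0,0,0]},{"gripper":-1,"translation":[0,0,0.35],"dr":[0,0,0]},{"gripper":-1,"translation":[0,0,0.4],"dr":[0,0,0]},{"gripper":-1,"translation":[0,0,0.4],"dr":[0,0,0]},{"gripper":-1,"translation":[0,0,0.3],"dr":[0,0,0]}])

```text
clock: 7.15
eef_pos: [507.7, -321.3, 346.7]
tcp_rot: [-3.139, -0.002, -1.41]
contact_force: [0.9, -0.3, 0.3]
opening: 1.005
```

```bash
cat >> h.py <<'E'
from scipy.spatial.transform import Rotation as R
def des(y,phi):
    a=np.array([-.5*np.cos(y),-.5*np.sin(y),np.sqrt(.75)]);x=np.array([np.sqrt(.75)*np.cos(y),np.sqrt(.75)*np.sin(y),.5])
    M=np.stack([x,np.cross(-a,x),-a],1)
    return R.from_rotvec(-a*phi)*R.from_matrix(M),a
def delta(D,y,phi,h):
    s=r.sense();Q,a=des(y,phi);C=R.from_euler("xyz",s["tcp_rot"])
    return ((D+h*a-s["eef_pos"])/100).round(3),((Q*C.inv()).as_rotvec()/(np.pi/2)).round(4),s["qpos"].round(2),s["eef_pos"].round(1)
E
python3 - <<'E'
from h import *
D=np.array([617,-72,205.])
print(delta(D,.107,-1.6,120))
t=r.grab_frame("top"); cv2.imwrite("pics/top1.png",t)
E
```

```text
(array([ 0.497,  2.429, -0.378]), array([-0.5127, -0.0594,  1.9163]), array([-0.57,  0.24,  1.58, -0.  ,  1.31,  0.84]), array([ 507.7, -321.3,  346.7]))
```

Emit:
jog_arm(deltas=[{"gripper":-1,"translation":[0,0.05,0.1],"dr":[-0.0197,-0.0023,0.0737]},{"gripper":-1,"translation":[0,0.1,0.1],"dr":[-0.0197,-0.0023,0.0737]},{"gripper":-1,"translation":[0,0.1,0.1],"dr":[-0.0197,-0.0023,0.0737]},{"gripper":-1,"translation":[0,0.1,0],"dr":[-0.0197,-0.0023,0.0737]},{"gripper":-1,"translation":[0,0.1,0],"dr":[-0.0197,-0.0023,0.0737]},{"gripper":-1,"translation":[0,0.1,0],"dr":[-0.0197,-0.0023,0.0737]},{"gripper":-1,"translation":[0,0.1,0],"dr":[-0.0197,-0.0023,0.0737]},{"gripper":-1,"translation":[0,0.1,0],"dr":[-0.0197,-0.0023,0.0737]},{"gripper":-1,"translation":[0,0.1,0],"dr":[-0.0197,-0.0023,0.0737]},{"gripper":-1,"translation":[0,0.1,0],"dr":[-0.0197,-0.0023,0.0737]},{"gripper":-1,"translation":[0,0.1,0],"dr":[-0.0197,-0.0023,0.0737]},{"gripper":-1,"translation":[0,0.1,0],"dr":[-0.0197,-0.0023,0.0737]}])

```text
clock: 8.2
eef_pos: [507.2, -205.4, 372.8]
tcp_rot: [2.901, -0.251, 0.03]
contact_force: [-0.8, 1.2, 0.6]
opening: 0.998
```

Emit:
jog_arm(deltas=[{"gripper":-1,"translation":[0.04,0.1,0],"dr":[-0.0197,-0.0023,0.0737]},{"gripper":-1,"translation":[0.04,0.1,0],"dr":[-0.0197,-0.0023,0.0737]},{"gripper":-1,"translation":[0.04,0.1,0],"dr":[-0.0197,-0.0023,0.0737]},{"gripper":-1,"translation":[0.04,0.1,0],"dr":[-0.0197,-0.0023,0.0737]},{"gripper":-1,"translation":[0.04,0.1,0],"dr":[-0.0197,-0.0023,0.0737]},{"gripper":-1,"translation":[0.04,0.1,0],"dr":[-0.0197,-0.0023,0.0737]},{"gripper":-1,"translation":[0.04,0.1,0],"dr":[-0.0197,-0.0023,0.0737]},{"gripper":-1,"translation":[0.04,0.1,0],"dr":[-0.0197,-0.0023,0.0737]},{"gripper":-1,"translation":[0.04,0.1,0],"dr":[-0.0197,-0.0023,0.0737]},{"gripper":-1,"translation":[0.04,0.1,0],"dr":[-0.0197,-0.0023,0.0737]},{"gripper":-1,"translation":[0.04,0.1,0],"dr":[-0.0197,-0.0023,0.0737]},{"gripper":-1,"translation":[0.04,0.1,0],"dr":[-0.0197,-0.0023,0.0737]}])

```text
clock: 9.2
eef_pos: [555.2, -85.5, 372.7]
tcp_rot: [2.621, -0.044, 1.476]
contact_force: [0.6, -0.7, -0.1]
opening: 1.003
```

```bash
python3 - <<'E'
from h import *
D=np.array([617,-72,205.])
print(delta(D,.107,-1.6,120))
E
```

```text
(array([ 0.021,  0.071, -0.638]), array([-0.0375, -0.0028,  0.1445]), array([-0.21, -0.08,  1.97,  0.14,  0.74, -1.75]), array([555.2, -85.5, 372.7]))
```

Emit:
jog_arm(deltas=[{"gripper":-1,"translation":[0.02,0.07,-0.2],"dr":[-0.0187,-0.0014,0.0722]},{"gripper":-1,"translation":[0,0,-0.25],"dr":[-0.0187,-0.0014,0.0722]},{"gripper":-1,"translation":[0,0,-0.19],"dr":[0,0,0]},{"gripper":-1,"translation":[0,0,0],"dr":[0,0,0]},{"gripper":-1,"translation":[0,0,0],"dr":[0,0,0]}])

```text
clock: 9.62
eef_pos: [557.0, -79.0, 310.3]
tcp_rot: [2.62, 0.009, 1.685]
contact_force: [0.4, -0.0, 0.7]
opening: 1.004
```

```bash
python3 - <<'E'
from h import *
import pickle
c=r.calibration("wrist");w=r.grab_frame("wrist");pickle.dump(c,open("w2.pkl","wb"));cv2.imwrite("pics/w2.png",w)
D=np.array([617,-72,205.]);print(delta(D,.107,-1.6,120))
y=.107;a=des(y,0)[1];th=np.arange(0,6.28,.05);e=np.array([-np.sin(y),np.cos(y),0]);f=np.cross(a,e)
for z,rr in((8,21),(16,14),(36,5)):
    u=proj("wrist",D+z*a+rr*(np.cos(th)[:,None]*e+np.sin(th)[:,None]*f),c)
    print(z,u.min(0),u.max(0)); 
u=proj("wrist",D+16*a,c)[0].astype(int);x0=max(0,min(540,u[0]-50));y0=max(0,min(300,u[1]-50));print(x0,y0)
t=cv2.imread("pics/top1.png")
cv2.imwrite("pics/crop2.png",np.hstack([cv2.resize(w[y0:y0+100,x0:x0+100],(500,500),interpolation=3),cv2.resize(t[150:290,330:450],(300,350),interpolation=3)[:500] if 0 else np.vstack([cv2.resize(t[180:270,350:440],(300,300),interpolation=3),np.zeros((200,300,3),np.uint8)])]))
E
```

```text
(array([-0.004,  0.007, -0.027]), array([-0.0031, -0.0004,  0.0112]), array([-0.24, -0.01,  2.05,  0.28,  0.62, -2.12]), array([557.7, -79.1, 311.6]))
8 [296.47405238 181.61303764] [352.03197824 234.62753887]
16 [305.12265999 193.55816554] [343.36792693 229.93518393]
36 [316.80667254 214.22327033] [331.68242388 228.24796057]
274 162
```

View pics/crop2.png

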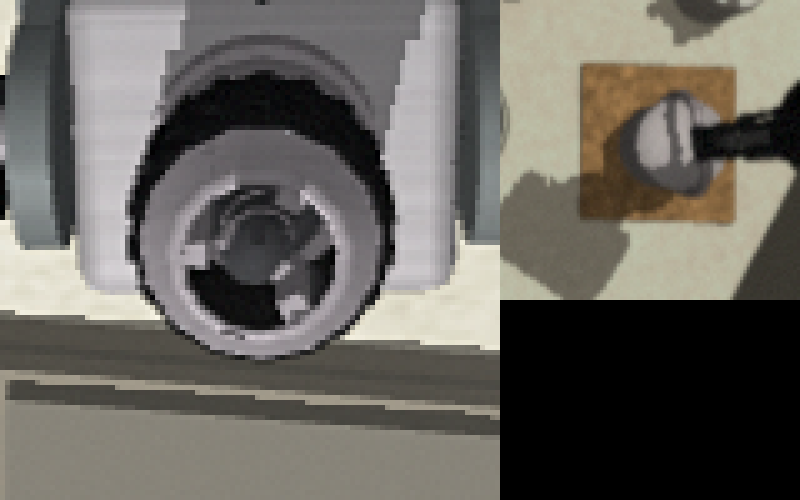

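The crop shows the pot standing wholly on the cork. The chuck sits about 2 px right of the prediction, so y is about -73. The three jaws are open and the bit tip is near (327,210).

Emit:
jog_arm(deltas=[{"gripper":-1,"translation":[0.115,0.012,-0.2],"dr":[-0.003,0,0.011]},{"gripper":-1,"translation":[0.115,0.012,-0.2],"dr":[0,0,0]},{"gripper":-1,"translation":[0.115,0.012,-0.2],"dr":[0,0,0]},{"gripper":-1,"translation":[0.115,0.012,-0.2],"dr":[0,0,0]},{"gripper":-1,"translation":[0.06,0.006,-0.1],"dr":[0,0,0]},{"gripper":-1,"translation":[0.06,0.006,-0.1],"dr":[0,0,0]},{"gripper":-1,"translation":[0,0,0],"dr":[0,0,0]},{"gripper":-1,"translation":[0,0,0],"dr":[0,0,0]}])

```text
clock: 10.33
eef_pos: [615.7, -72.9, 211.3]
tcp_rot: [2.619, 0.014, 1.704]
contact_force: [-0.2, -0.0, 0.8]
opening: 1.002
```

```bash
python3 - <<'E'
from h import *
D=np.array([616.5,-73,205.]);print(delta(D,.107,-1.6,2),r.sense()["contact_force"].round(1))
E
```

```text
(array([-0.002, -0.002, -0.045]), array([-0.0001, -0.0005, -0.0005]), array([-0.2 ,  0.22,  2.04,  0.4 ,  0.4 , -2.23]), array([615.7, -72.9, 211.3])) [-0.2 -0.   0.8]
```

Emit:
jog_arm(squeeze=30, deltas=[{"gripper":-1,"translation":[0,0,-0.04],"dr":[0,0,0]},{"gripper":0,"translation":[0,0,0],"dr":[0,0,0]},{"gripper":0.3,"translation":[0,0,0],"dr":[0,0,0]},{"gripper":0.6,"translation":[0,0,0],"dr":[0,0,0]},{"gripper":1,"translation":[0,0,0],"dr":[0,0,0]},{"gripper":1,"translation":[0,0,0],"dr":[0,0,0]},{"gripper":1,"translation":[0,0,0],"dr":[0,0,0]},{"gripper":1,"translation":[0,0,0],"dr":[0,0,0]}])

```text
clock: 11.0
eef_pos: [614.9, -71.1, 207.5]
tcp_rot: [2.62, 0.011, 1.705]
contact_force: [-6.1, 12.0, 11.7]
opening: 0.482
```

Emit:
jog_arm(squeeze=30, deltas=[{"gripper":1,"translation":[-0.005,0.015,0.01],"dr":[0,0,0]},{"gripper":1,"translation":[0,0,0],"dr":[0,0,0]},{"gripper":1,"translation":[0,0,0],"dr":[0,0,0]}])

```text
clock: 11.25
eef_pos: [614.8, -70.9, 207.7]
tcp_rot: [2.62, 0.013, 1.704]
contact_force: [1.4, 4.8, 0.0]
opening: 0.478
```

Emit:
jog_arm(squeeze=80, deltas=[{"gripper":1,"translation":[0,0.01,0],"dr":[0,0,0]},{"gripper":1,"translation":[0,0,0],"dr":[0,0,0]},{"gripper":1,"translation":[0,0,0],"dr":[0.0174,0.0019,-0.0303]},{"gripper":1,"translation":[0,0,0],"dr":[0.0348,0.0037,-0.0606]},{"gripper":1,"translation":[0,0,0],"dr":[0.0348,0.0037,-0.0606]},{"gripper":1,"translation":[0,0,0],"dr":[0.0348,0.0037,-0.0606]},{"gripper":1,"translation":[0,0,0],"dr":[0,0,0]}])

```text
clock: 11.83
eef_pos: [614.7, -70.1, 207.9]
tcp_rot: [2.648, -0.179, 1.361]
contact_force: [-2.6, 3.7, 3.7]
opening: 0.474
```

```bash
cat > st.py <<'E'
from h import *
s=r.sense();a=des(.107,0)[1];Q=des(.107,0)[0];C=R.from_euler("xyz",s["tcp_rot"])
rv=(Q.inv()*C).as_rotvec()
print("t",round(s["clock"],2),"pos",s["eef_pos"].round(1),"phi,tilt",rv.round(3),"F",s["contact_force"].round(1),"T.axis",round(float(s["wrist_torque"]@-a),2),s["wrist_torque"].round(2),"q",s["qpos"].round(2),"open",round(s["opening"],3))
E
python3 st.py
```

```text
t 11.83 pos [614.7 -70.1 207.9] phi,tilt [ 0.002  0.    -1.209] F [-2.6  3.7  3.7] T.axis 0.29 [1.39 0.23 0.48] q [-0.19  0.22  2.05  0.4   0.39 -1.84] open 0.474
```

Emit:
jog_arm(deltas=[{"gripper":1,"translation":[0,0,0],"dr":[0.0348,0.0037,-0.0606]},{"gripper":1,"translation":[0,0,0],"dr":[0.0348,0.0037,-0.0606]},{"gripper":1,"translation":[0,0,0],"dr":[0.0348,0.0037,-0.0606]},{"gripper":1,"translation":[0,0,0],"dr":[0.0348,0.0037,-0.0606]},{"gripper":1,"translation":[0,0,0],"dr":[0.0348,0.0037,-0.0606]}])

```text
clock: 12.25
eef_pos: [615.2, -69.2, 208.3]
tcp_rot: [2.802, -0.408, 0.84]
contact_force: [1.2, 13.4, 3.8]
opening: 0.469
```

```bash
python3 st.py
```

```text
t 12.25 pos [615.2 -69.2 208.3] phi,tilt [ 0.003  0.001 -0.662] F [ 1.2 13.4  3.8] T.axis -0.34 [ 2.09 -0.46  1.56] q [-0.19  0.22  2.05  0.4   0.39 -1.3 ] open 0.469
```

Emit:
jog_arm(deltas=[{"gripper":1,"translation":[0,0.015,0],"dr":[0,0,0]},{"gripper":1,"translation":[0,0,0],"dr":[0.0348,0.0037,-0.0606]},{"gripper":1,"translation":[0,0,0],"dr":[0.0348,0.0037,-0.0606]},{"gripper":1,"translation":[0,0,0],"dr":[0.0348,0.0037,-0.0606]},{"gripper":1,"translation":[0,0,0],"dr":[0.0348,0.0037,-0.0606]},{"gripper":1,"translation":[0,0,0],"dr":[0.0348,0.0037,-0.0606]},{"gripper":1,"translation":[0,0,0],"dr":[0.0348,0.0037,-0.0606]}])

```text
clock: 12.83
eef_pos: [616.2, -68.6, 208.9]
tcp_rot: [3.14, -0.527, 0.112]
contact_force: [4.7, 8.4, 3.0]
opening: 0.47
```

```bash
python3 st.py
```

```text
t 12.83 pos [616.2 -68.6 208.9] phi,tilt [ 0.001  0.004 -0.004] F [4.7 8.4 3. ] T.axis -0.27 [ 1.36 -0.54  1.06] q [-0.19  0.22  2.05  0.4   0.39 -0.64] open 0.47
```

Emit:
jog_arm(deltas=[{"gripper":1,"translation":[0.007,0.01,0.004],"dr":[0,0,0]},{"gripper":1,"translation":[0,0,0],"dr":[0.0348,0.0037,-0.0606]},{"gripper":1,"translation":[0,0,0],"dr":[0.0348,0.0037,-0.0606]},{"gripper":1,"translation":[0,0,0],"dr":[0.0348,0.0037,-0.0606]},{"gripper":1,"translation":[0,0,0],"dr":[0.0348,0.0037,-0.0606]},{"gripper":1,"translation":[0,0,0],"dr":[0.0348,0.0037,-0.0606]}])

```text
clock: 13.33
eef_pos: [617.2, -68.7, 209.5]
tcp_rot: [-2.85, -0.447, -0.504]
contact_force: [5.7, 1.1, 3.3]
opening: 0.47
```

```bash
python3 st.py
```

```text
t 13.33 pos [617.2 -68.7 209.5] phi,tilt [-0.     0.006  0.543] F [5.7 1.1 3.3] T.axis -0.3 [ 0.31 -0.29  0.51] q [-0.19  0.22  2.05  0.4   0.38 -0.08] open 0.47
```

Emit:
jog_arm(deltas=[{"gripper":1,"translation":[0.006,0,0.003],"dr":[0,0,0]},{"gripper":1,"translation":[0,0,0],"dr":[0.0348,0.0037,-0.0606]},{"gripper":1,"translation":[0,0,0],"dr":[0.0348,0.0037,-0.0606]},{"gripper":1,"translation":[0,0,0],"dr":[0.0348,0.0037,-0.0606]}])

```text
clock: 13.67
eef_pos: [617.7, -69.0, 209.7]
tcp_rot: [-2.723, -0.333, -0.836]
contact_force: [4.6, -4.4, 5.1]
opening: 0.468
```

```bash
python3 st.py
```

```text
t 13.67 pos [617.7 -69.  209.7] phi,tilt [-0.     0.006  0.87 ] F [ 4.6 -4.4  5.1] T.axis -0.4 [-0.15 -0.24  0.36] q [-0.19  0.22  2.05  0.39  0.38  0.25] open 0.468
```

Emit:
jog_arm(deltas=[{"gripper":1,"translation":[0.003,-0.004,0.002],"dr":[0.0348,0.0037,-0.0606]},{"gripper":1,"translation":[0,0,0],"dr":[0.0348,0.0037,-0.0606]},{"gripper":1,"translation":[0,0,0],"dr":[0,0,0]}])

```text
clock: 13.92
eef_pos: [619.0, -68.7, 210.6]
tcp_rot: [-2.662, -0.237, -1.045]
contact_force: [7.7, 4.6, 4.1]
opening: 0.466
```

```bash
python3 st.py
```

```text
t 13.92 pos [619.  -68.7 210.6] phi,tilt [0.002 0.008 1.093] F [7.7 4.6 4.1] T.axis 0.12 [ 1.07 -0.94  0.41] q [-0.19  0.22  2.05  0.39  0.39  0.47] open 0.466
```

Emit:
jog_arm(deltas=[{"gripper":1,"translation":[0.006,0.006,0.003],"dr":[0.0348,0.0037,-0.0606]},{"gripper":1,"translation":[0,0,0],"dr":[0.0348,0.0037,-0.0606]},{"gripper":1,"translation":[0,0,0],"dr":[0,0,0]}])

```text
clock: 14.17
eef_pos: [622.0, -68.2, 212.6]
tcp_rot: [-2.622, -0.134, -1.242]
contact_force: [17.9, 7.5, 2.2]
opening: 0.471
```

```bash
python3 st.py
```

```text
t 14.17 pos [622.  -68.2 212.6] phi,tilt [0.004 0.013 1.312] F [17.9  7.5  2.2] T.axis 0.14 [ 1.59 -2.52  0.6 ] q [-0.18  0.22  2.04  0.39  0.38  0.7 ] open 0.471
```

The tool slid sideways with about 18 N on it, so the stop may be reached and the grip rolling. I'll release, back off and look.

Emit:
jog_arm(deltas=[{"gripper":0,"translation":[0,0,0],"dr":[0,0,0]},{"gripper":-1,"translation":[0,0,0],"dr":[0,0,0]},{"gripper":-1,"translation":[0,0,0],"dr":[0,0,0]},{"gripper":-1,"translation":[0,0,0],"dr":[0,0,0]},{"gripper":-1,"translation":[-0.1,-0.01,0.17],"dr":[0,0,0]},{"gripper":-1,"translation":[-0.1,-0.01,0.17],"dr":[0,0,0]},{"gripper":-1,"translation":[-0.1,-0.01,0.17],"dr":[0,0,0]},{"gripper":-1,"translation":[-0.1,-0.01,0.17],"dr":[0,0,0]},{"gripper":-1,"translation":[-0.1,-0.01,0.17],"dr":[0,0,0]},{"gripper":-1,"translation":[0,0,0],"dr":[0,0,0]},{"gripper":-1,"translation":[0,0,0],"dr":[0,0,0]}])

```text
clock: 15.08
eef_pos: [567.0, -73.1, 294.5]
tcp_rot: [-2.63, -0.131, -1.239]
contact_force: [0.3, 0.8, -0.5]
opening: 0.997
```

```bash
python3 st.py; python3 - <<'E'
from h import *
import pickle
c=r.calibration("wrist");w=r.grab_frame("wrist");pickle.dump(c,open("w3.pkl","wb"));cv2.imwrite("pics/w3.png",w)
D=np.array([617,-70,205.])
y=.107;a=des(y,0)[1];th=np.arange(0,6.28,.05);e=np.array([-np.sin(y),np.cos(y),0]);f=np.cross(a,e)
for z,rr in((8,20),(16,14),(36,5)):
    u=proj("wrist",D+z*a+rr*(np.cos(th)[:,None]*e+np.sin(th)[:,None]*f),c)
    print(z,u.min(0),u.max(0)); 
u=proj("wrist",D+16*a,c)[0].astype(int);x0=max(0,min(540,u[0]-50));y0=max(0,min(300,u[1]-50));print(x0,y0,proj("wrist",D+16*a+np.array([[1,0,0],[0,1,0],[.866,0,.5]])*10,c)-proj("wrist",D+16*a,c))
cv2.imwrite("pics/crop3.png",cv2.resize(w[y0:y0+100,x0:x0+100],(600,600),interpolation=3))
E
```

```text
t 15.08 pos [567.  -73.1 294.5] phi,tilt [0.    0.004 1.311] F [ 0.3  0.8 -0.5] T.axis -0.0 [-0.03  0.26  0.  ] q [-0.22  0.03  2.05  0.3   0.58  0.78] open 0.997
8 [296.23861598 191.55937004] [353.31195122 245.49969433]
16 [304.20883558 203.2989953 ] [345.56980119 242.23884946]
36 [317.10728593 226.64022711] [333.3130956 241.7339985]
274 173 [[  4.69241416 -13.55683205]
 [-13.87127173  -5.06478454]
 [  5.19337289 -13.20564045]]
```

View pics/crop3.png

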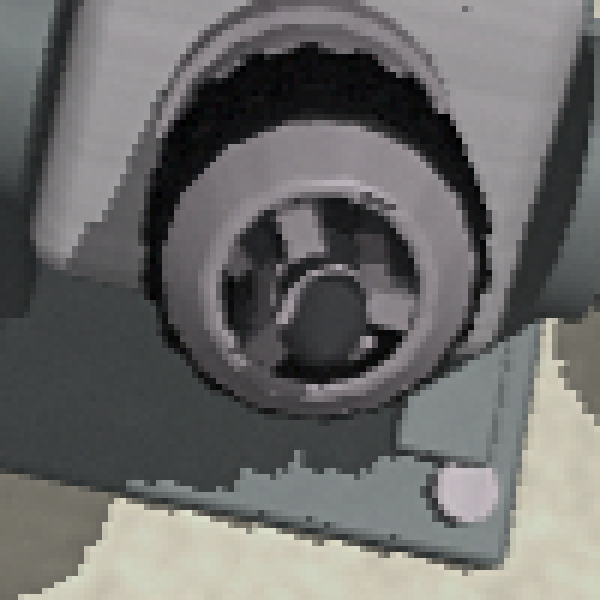

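The jaws are closer but the bit's tip still leans, about 6 px off where a straight bit would be. So it is not tight yet. The refined axis is about (618.8, -70.2, 206.2); I'll regrip centred there.

```bash
python3 - <<'E'
from h import *
D=np.array([618.8,-70.2,206.2]);print(delta(D,.107,1.3,3))
E
```

```text
(array([ 0.505,  0.025, -0.847]), array([-0.003 ,  0.0007,  0.0068]), array([-0.22,  0.03,  2.06,  0.3 ,  0.58,  0.78]), array([566.9, -72.9, 293.5]))
```

Emit:
jog_arm(squeeze=30, deltas=[{"gripper":-1,"translation":[0.065,-0.023,-0.08],"dr":[-0.003,0,0.007]},{"gripper":-1,"translation":[0.11,0.012,-0.19],"dr":[0,0,0]},{"gripper":-1,"translation":[0.11,0.012,-0.19],"dr":[0,0,0]},{"gripper":-1,"translation":[0.11,0.012,-0.19],"dr":[0,0,0]},{"gripper":-1,"translation":[0.11,0.012,-0.19],"dr":[0,0,0]},{"gripper":-1,"translation":[0,0,0],"dr":[0,0,0]},{"gripper":-1,"translation":[0,0,0],"dr":[0,0,0]}])

```text
clock: 15.72
eef_pos: [616.7, -69.9, 207.2]
tcp_rot: [-2.637, -0.132, -1.227]
contact_force: [0.3, -0.2, -0.3]
opening: 1.0
```

```bash
python3 - <<'E'
from h import *
D=np.array([618.8,-70.2,206.2]);print(delta(D,.107,1.3,3))
E
```

```text
(array([ 0.006, -0.005,  0.016]), array([-0.0009, -0.0022, -0.0003]), array([-0.19,  0.23,  2.05,  0.39,  0.39,  0.67]), array([616.7, -69.9, 207.2]))
```

Emit:
jog_arm(squeeze=30, deltas=[{"gripper":-1,"translation":[0.006,-0.004,0.013],"dr":[0,0,0]},{"gripper":0,"translation":[0,0,0],"dr":[0,0,0]},{"gripper":0.5,"translation":[0,0,0],"dr":[0,0,0]},{"gripper":1,"translation":[0,0,0],"dr":[0,0,0]},{"gripper":1,"translation":[0,0,0],"dr":[0,0,0]},{"gripper":1,"translation":[0,0,0],"dr":[0,0,0]},{"gripper":1,"translation":[0,0,0],"dr":[0,0,0]}])

```text
clock: 16.3
eef_pos: [617.8, -69.8, 212.1]
tcp_rot: [-2.632, -0.132, -1.228]
contact_force: [-6.4, 5.3, 9.2]
opening: 0.483
```

```bash
python3 st.py
```

```text
t 16.3 pos [617.8 -69.8 212.1] phi,tilt [ 0.003 -0.     1.301] F [-6.4  5.3  9.2] T.axis 0.14 [1.27 0.6  0.6 ] q [-0.19  0.22  2.04  0.39  0.4   0.68] open 0.483
```

Emit:
jog_arm(squeeze=100, deltas=[{"gripper":1,"translation":[-0.008,0.007,0.013],"dr":[0,0,0]},{"gripper":1,"translation":[0,0,0],"dr":[0,0,0]},{"gripper":1,"translation":[0,0,0],"dr":[0.025,0.0027,-0.0433]},{"gripper":1,"translation":[0,0,0],"dr":[0.025,0.0027,-0.0433]},{"gripper":1,"translation":[0,0,0],"dr":[0.025,0.0027,-0.0433]},{"gripper":1,"translation":[0,0,0],"dr":[0,0,0]}])

```text
clock: 16.8
eef_pos: [618.5, -70.3, 213.6]
tcp_rot: [-2.614, -0.015, -1.439]
contact_force: [5.5, 0.1, -2.6]
opening: 0.457
```

```bash
python3 st.py
```

```text
t 16.8 pos [618.5 -70.3 213.6] phi,tilt [0.003 0.004 1.541] F [ 5.5  0.1 -2.6] T.axis 0.12 [ 0.48 -0.7   0.09] q [-0.19  0.22  2.04  0.39  0.4   0.92] open 0.457
```

Emit:
jog_arm(deltas=[{"gripper":1,"translation":[0,0,0],"dr":[0.025,0.0027,-0.0433]},{"gripper":1,"translation":[0,0,0],"dr":[0.025,0.0027,-0.0433]},{"gripper":1,"translation":[0,0,0],"dr":[0.025,0.0027,-0.0433]},{"gripper":1,"translation":[0,0,0],"dr":[0.025,0.0027,-0.0433]}])

```text
clock: 17.13
eef_pos: [623.3, -72.5, 216.6]
tcp_rot: [-2.62, 0.137, -1.71]
contact_force: [44.1, -20.5, -2.6]
opening: 0.445
```

```bash
python3 st.py
```

```text
t 17.13 pos [623.3 -72.5 216.6] phi,tilt [0.009 0.016 1.852] F [ 44.1 -20.5  -2.6] T.axis 0.23 [-2.36 -6.43 -2.02] q [-0.19  0.22  2.04  0.39  0.39  1.23] open 0.445
```

The resistance is now clearly higher: 44 N sideways, with the pads rolling on the sleeve. I'll release and look again.

Emit:
jog_arm(deltas=[{"gripper":0,"translation":[0,0,0],"dr":[0,0,0]},{"gripper":-1,"translation":[0,0,0],"dr":[0,0,0]},{"gripper":-1,"translation":[0,0,0],"dr":[0,0,0]},{"gripper":-1,"translation":[0,0,0],"dr":[0,0,0]},{"gripper":-1,"translation":[-0.1,-0.01,0.17],"dr":[0,0,0]},{"gripper":-1,"translation":[-0.1,-0.01,0.17],"dr":[0,0,0]},{"gripper":-1,"translation":[-0.1,-0.01,0.17],"dr":[0,0,0]},{"gripper":-1,"translation":[-0.1,-0.01,0.17],"dr":[0,0,0]},{"gripper":-1,"translation":[0,0,0],"dr":[0,0,0]},{"gripper":-1,"translation":[0,0,0],"dr":[0,0,0]}])

```text
clock: 17.97
eef_pos: [577.4, -74.1, 281.4]
tcp_rot: [-2.632, 0.14, -1.707]
contact_force: [0.1, 0.6, 0.3]
opening: 1.0
```

```bash
python3 st.py; python3 - <<'E'
from h import *
import pickle
c=r.calibration("wrist");w=r.grab_frame("wrist");cv2.imwrite("pics/w4.png",w);pickle.dump(c,open("w4.pkl","wb"))
D=np.array([618.8,-70.5,206.2]);a=des(.107,0)[1]
def warp(w,c,z=16):  # rectify to the plane at face height, x: drill -x down, 12px/mm
    e=np.array([np.sin(.107),-np.cos(.107),0]);f=np.cross(a,e) # right, 
    g=[(-1,-1),(1,-1),(1,1),(-1,1)];P=np.array([D+z*a+22*(i*e-j*f) for i,j in g])
    H=cv2.getPerspectiveTransform(proj("wrist",P,c).astype(np.float32),np.float32([[200+200*i,200+200*j] for i,j in g]))
    return cv2.warpPerspective(w,H,(400,400),flags=cv2.INTER_CUBIC)
c2=pickle.load(open("w2.pkl","rb"))
u0=warp(cv2.imread("pics/w2.png"),c2);u1=warp(w,c)
out=np.hstack([u0,u1])
# where a straight bit's tip should appear
for cc,o in((c2,0),(c,400)):
    e=np.array([np.sin(.107),-np.cos(.107),0]);f=np.cross(a,e)
    g=[(-1,-1),(1,-1),(1,1),(-1,1)];P=np.array([D+16*a+22*(i*e-j*f) for i,j in g])
    H=cv2.getPerspectiveTransform(proj("wrist",P,cc).astype(np.float32),np.float32([[200+200*i,200+200*j] for i,j in g]))
    for z in(16,36):
        q=cv2.perspectiveTransform(proj("wrist",D+z*a,cc)[None].astype(np.float32),H)[0,0];print(z,q)
        cv2.circle(out,(int(q[0])+o,int(q[1])),2,(0,255,0) if z==16 else (0,0,255),-1)
cv2.imwrite("pics/rect4.png",out)
E
```

```text
t 17.97 pos [577.4 -74.1 281.4] phi,tilt [0.003 0.002 1.851] F [0.1 0.6 0.3] T.axis -0.02 [-0.06  0.23  0.01] q [-0.22  0.06  2.05  0.31  0.55  1.3 ] open 1.0
16 [200.00009 200.00006]
36 [197.99026 132.81255]
16 [200.00008 200.     ]
36 [178.90538 277.23465]
```

View pics/rect4.png

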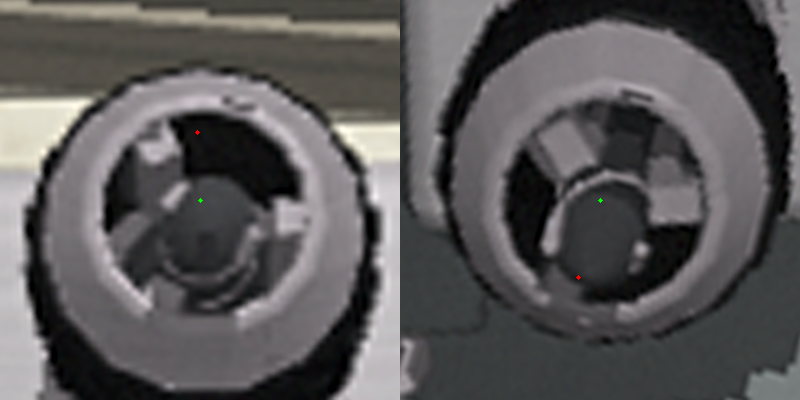

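```bash
python3 - <<'E'
from h import *
import pickle
D=np.array([618.8,-70.5,206.2]);a=des(.107,0)[1];th=np.arange(0,6.28,.03)
e=np.array([np.sin(.107),-np.cos(.107),0]);f=np.cross(a,e)
g=[(-1,-1),(1,-1),(1,1),(-1,1)];P=np.array([D+20*a+16*(i*e-j*f) for i,j in g])
out=[]
for n in(3,4):
    c=pickle.load(open(f"w{n}.pkl","rb"));w=cv2.imread(f"pics/w{n}.png")
    H=cv2.getPerspectiveTransform(proj("wrist",P,c).astype(np.float32),np.float32([[200+200*i,200+200*j] for i,j in g]))
    o=cv2.warpPerspective(w,H,(400,400),flags=cv2.INTER_CUBIC);o2=o.copy()
    for z,rr,col in((16,11,(0,255,0)),(20,5,(255,255,0)),(36,5,(0,0,255))):
        q=cv2.perspectiveTransform(proj("wrist",D+z*a+rr*(np.cos(th)[:,None]*e+np.sin(th)[:,None]*f),c)[None].astype(np.float32),H)
        cv2.polylines(o2,[q.astype(int).reshape(-1,1,2)],True,col,1)
    out.append(cv2.resize(np.hstack([o,o2]),(600,300)))
cv2.imwrite("pics/cmp.png",np.vstack(out))
E
```

```text
(no output)
```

View pics/cmp.png

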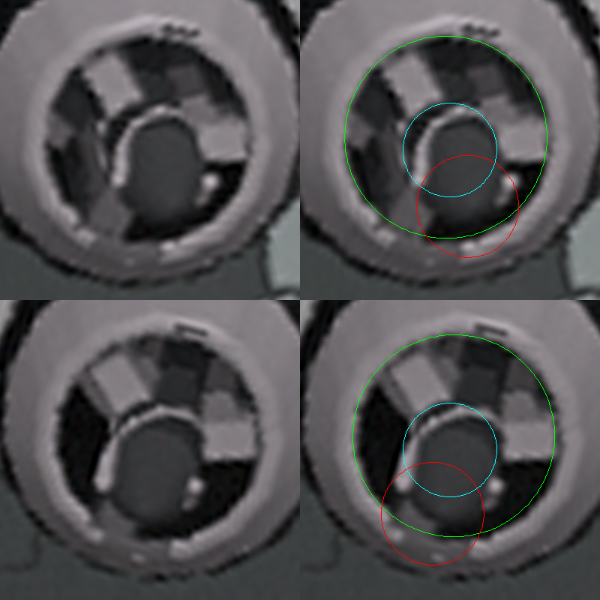

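Comparing w3 and w4, the jaws moved in by about 0.5 mm during the second grip, with the inner ends now about 5 mm from the axis. I'll take a third centred grip as a test: if it resists at once, the stop is reached.

```bash
python3 - <<'E'
from h import *
D=np.array([618.7,-70.8,205.]);d=delta(D,.107,1.85,3);a=des(.107,0)[1];v=d[0]*100
print(d, "axial",v@-a,"lat",v+(v@a)*-a)
E
```

```text
(array([ 0.399,  0.03 , -0.728]), array([-0.001 ,  0.0011,  0.0003]), array([-0.22,  0.06,  2.05,  0.31,  0.55,  1.3 ]), array([577.3, -73.9, 280.4])) axial 83.04274845337241 lat [-1.38391181 -1.43431432 -0.88287024]
```

Emit:
jog_arm(squeeze=30, deltas=[{"gripper":-1,"translation":[0.04,-0.01,-0.1],"dr":[0,0,0]},{"gripper":-1,"translation":[0.09,0.01,-0.155],"dr":[0,0,0]},{"gripper":-1,"translation":[0.09,0.01,-0.155],"dr":[0,0,0]},{"gripper":-1,"translation":[0.09,0.01,-0.155],"dr":[0,0,0]},{"gripper":-1,"translation":[0.09,0.01,-0.155],"dr":[0,0,0]},{"gripper":-1,"translation":[0,0,0],"dr":[0,0,0]},{"gripper":-1,"translation":[0,0,0],"dr":[0,0,0]}])

```text
clock: 18.6
eef_pos: [616.6, -70.6, 205.7]
tcp_rot: [-2.638, 0.14, -1.708]
contact_force: [0.3, -0.3, 0.2]
opening: 1.003
```

```bash
python3 - <<'E'
from h import *
D=np.array([618.7,-70.8,205.]);print(delta(D,.107,1.85,3))
E
```

```text
(array([ 0.006, -0.003,  0.019]), array([-0.0015, -0.002 ,  0.0001]), array([-0.19,  0.23,  2.05,  0.4 ,  0.39,  1.21]), array([616.6, -70.6, 205.7]))
```

Emit:
jog_arm(squeeze=30, deltas=[{"gripper":-1,"translation":[0.007,-0.003,0.019],"dr":[0,0,0]},{"gripper":0,"translation":[0,0,0],"dr":[0,0,0]},{"gripper":0.5,"translation":[0,0,0],"dr":[0,0,0]},{"gripper":1,"translation":[0,0,0],"dr":[0,0,0]},{"gripper":1,"translation":[0,0,0],"dr":[0,0,0]},{"gripper":1,"translation":[0,0,0],"dr":[0,0,0]},{"gripper":1,"translation":[-0.007,0,0.012],"dr":[0,0,0]},{"gripper":1,"translation":[0,0,0],"dr":[0,0,0]}])

```text
clock: 19.27
eef_pos: [618.0, -71.2, 211.5]
tcp_rot: [-2.633, 0.14, -1.708]
contact_force: [9.7, 2.9, -10.5]
opening: 0.479
```

```bash
python3 st.py
```

```text
t 19.27 pos [618.  -71.2 211.5] phi,tilt [3.000e-03 1.000e-03 1.852e+00] F [  9.7   2.9 -10.5] T.axis 0.07 [ 0.44 -0.49  0.14] q [-0.19  0.22  2.04  0.4   0.4   1.22] open 0.479
```

Now I over-relieved axially (about -14 N along the axis). I'll give half back, squeeze hard and turn in small steps.

Emit:
jog_arm(squeeze=110, deltas=[{"gripper":1,"translation":[0.006,0,-0.008],"dr":[0,0,0]},{"gripper":1,"translation":[0,0,0],"dr":[0,0,0]},{"gripper":1,"translation":[0,0,0],"dr":[0.02,0.002,-0.0346]},{"gripper":1,"translation":[0,0,0],"dr":[0.02,0.002,-0.0346]},{"gripper":1,"translation":[0,0,0],"dr":[0,0,0]}])

```text
clock: 19.68
eef_pos: [616.1, -70.8, 210.6]
tcp_rot: [-2.656, 0.202, -1.822]
contact_force: [-14.4, -0.6, 11.3]
opening: 0.459
```

```bash
python3 st.py
```

```text
t 19.68 pos [616.1 -70.8 210.6] phi,tilt [ 1.00e-03 -3.00e-03  1.98e+00] F [-14.4  -0.6  11.3] T.axis 0.1 [0.38 1.62 0.2 ] q [-0.19  0.22  2.05  0.4   0.4   1.35] open 0.459
```

Emit:
jog_arm(deltas=[{"gripper":1,"translation":[0,0,0],"dr":[0.02,0.002,-0.0346]},{"gripper":1,"translation":[0,0,0],"dr":[0,0,0]}])

```text
clock: 19.85
eef_pos: [618.2, -71.8, 211.7]
tcp_rot: [-2.663, 0.231, -1.878]
contact_force: [-5.0, -3.5, 7.2]
opening: 0.458
```

```bash
python3 st.py
```

```text
t 19.85 pos [618.2 -71.8 211.7] phi,tilt [4.000e-03 2.000e-03 2.042e+00] F [-5.  -3.5  7.2] T.axis 0.21 [-0.35 -0.04 -0.45] q [-0.19  0.22  2.04  0.4   0.4   1.41] open 0.458
```

Emit:
jog_arm(deltas=[{"gripper":1,"translation":[0,0,0],"dr":[0.02,0.002,-0.0346]},{"gripper":1,"translation":[0,0,0],"dr":[0,0,0]}])

```text
clock: 20.02
eef_pos: [619.3, -72.5, 212.3]
tcp_rot: [-2.674, 0.259, -1.936]
contact_force: [-1.8, -5.7, 4.0]
opening: 0.462
```

```bash
python3 st.py
```

```text
t 20.02 pos [619.3 -72.5 212.3] phi,tilt [0.006 0.005 2.104] F [-1.8 -5.7  4. ] T.axis 0.14 [-0.89 -0.5  -0.7 ] q [-0.19  0.22  2.04  0.4   0.39  1.47] open 0.462
```

Emit:
jog_arm(squeeze=120, deltas=[{"gripper":1,"translation":[0,0,0],"dr":[0.025,0.0027,-0.0433]},{"gripper":1,"translation":[0,0,0],"dr":[0.025,0.0027,-0.0433]}])

```text
clock: 20.18
eef_pos: [621.2, -74.6, 213.4]
tcp_rot: [-2.71, 0.325, -2.082]
contact_force: [2.2, -23.0, -3.8]
opening: 0.458
```

```bash
python3 st.py
```

```text
t 20.18 pos [621.2 -74.6 213.4] phi,tilt [0.009 0.013 2.259] F [  2.2 -23.   -3.8] T.axis -0.6 [-3.44  0.01 -1.29] q [-0.2   0.22  2.04  0.4   0.39  1.63] open 0.458
```

Emit:
jog_arm(deltas=[{"gripper":1,"translation":[0,0,0],"dr":[0.025,0.0027,-0.0433]},{"gripper":1,"translation":[0,0,0],"dr":[0.025,0.0027,-0.0433]}])

```text
clock: 20.35
eef_pos: [622.6, -77.4, 214.2]
tcp_rot: [-2.757, 0.386, -2.235]
contact_force: [5.4, -51.8, -6.9]
opening: 0.441
```

```bash
python3 st.py
```

```text
t 20.35 pos [622.6 -77.4 214.2] phi,tilt [0.013 0.02  2.415] F [  5.4 -51.8  -6.9] T.axis -0.55 [-7.66 -0.28 -3.78] q [-0.2   0.22  2.04  0.39  0.38  1.78] open 0.441
```

Emit:
jog_arm(deltas=[{"gripper":0,"translation":[0,0,0],"dr":[0,0,0]},{"gripper":-1,"translation":[0,0,0],"dr":[0,0,0]},{"gripper":-1,"translation":[0,0,0],"dr":[0,0,0]},{"gripper":-1,"translation":[0,0,0],"dr":[0,0,0]},{"gripper":-1,"translation":[-0.1,-0.01,0.17],"dr":[-0.025,-0.0027,0.0433]},{"gripper":-1,"translation":[-0.1,-0.01,0.17],"dr":[-0.035,-0.0037,0.06]},{"gripper":-1,"translation":[-0.1,-0.01,0.17],"dr":[-0.035,-0.0037,0.06]},{"gripper":-1,"translation":[-0.1,-0.01,0.17],"dr":[-0.035,-0.0037,0.06]},{"gripper":-1,"translation":[0,0,0],"dr":[-0.035,-0.0037,0.06]},{"gripper":-1,"translation":[0,0,0],"dr":[0,0,0]}])

```text
clock: 21.18
eef_pos: [578.0, -74.9, 280.1]
tcp_rot: [-2.636, 0.161, -1.747]
contact_force: [-0.2, -1.3, -0.4]
opening: 0.999
```

```bash
python3 st.py; python3 - <<'E'
from h import *
s=r.sense();C=R.from_euler("xyz",s["tcp_rot"]);Q=R.from_euler("xyz",[-2.632,.14,-1.707])
print((np.array([577.4,-74.1,281.4])-s["eef_pos"])/100,(Q*C.inv()).as_rotvec()/(np.pi/2))
E
```

```text
t 21.18 pos [578.  -74.9 280.1] phi,tilt [0.004 0.004 1.895] F [-0.2 -1.3 -0.4] T.axis -0.0 [-0.01  0.25  0.01] q [-0.22  0.06  2.05  0.32  0.54  1.34] open 0.999
[-0.00646345  0.00841537  0.0129115 ] [-0.01334483 -0.00066445  0.02507754]
```

Emit:
jog_arm(deltas=[{"gripper":-1,"translation":[0,0.004,0.006],"dr":[-0.0133,-0.0007,0.0251]},{"gripper":-1,"translation":[0,0,0],"dr":[0,0,0]},{"gripper":-1,"translation":[0,0,0],"dr":[0,0,0]}])

```text
clock: 21.43
eef_pos: [577.9, -74.5, 278.7]
tcp_rot: [-2.636, 0.144, -1.715]
contact_force: [0.2, -0.4, -0.5]
opening: 0.997
```

```bash
python3 - <<'E'
from h import *
import pickle
c=r.calibration("wrist");w=r.grab_frame("wrist");cv2.imwrite("pics/w5.png",w);pickle.dump(c,open("w5.pkl","wb"))
D=np.array([618.8,-70.5,206.2]);a=des(.107,0)[1]
e=np.array([np.sin(.107),-np.cos(.107),0]);f=np.cross(a,e)
g=[(-1,-1),(1,-1),(1,1),(-1,1)];P=np.array([D+16*a+14*(i*e-j*f) for i,j in g])
o=[]
for n in(4,5):
    c=pickle.load(open(f"w{n}.pkl","rb"));w=cv2.imread(f"pics/w{n}.png")
    H=cv2.getPerspectiveTransform(proj("wrist",P,c).astype(np.float32),np.float32([[200+200*i,200+200*j] for i,j in g]))
    o.append(cv2.warpPerspective(w,H,(400,400),flags=cv2.INTER_CUBIC))
A=np.eye(2,3,dtype=np.float32);G=[cv2.GaussianBlur(cv2.cvtColor(x,6),(0,0),5).astype(np.float32) for x in o]
cc,A=cv2.findTransformECC(G[0],G[1],A,cv2.MOTION_TRANSLATION);print(cc,A[:,2])
al=cv2.warpAffine(o[1],A,(400,400),flags=cv2.INTER_LINEAR|cv2.WARP_INVERSE_MAP)
print("mean abs diff",cv2.absdiff(o[0],al).mean())
cv2.imwrite("pics/cmp5.png",np.hstack([o[0],al]))
E
```

```text
0.9937898458197082 [ 0.12189254 -0.15458947]
mean abs diff 4.259227083333333
```

View pics/cmp5.png

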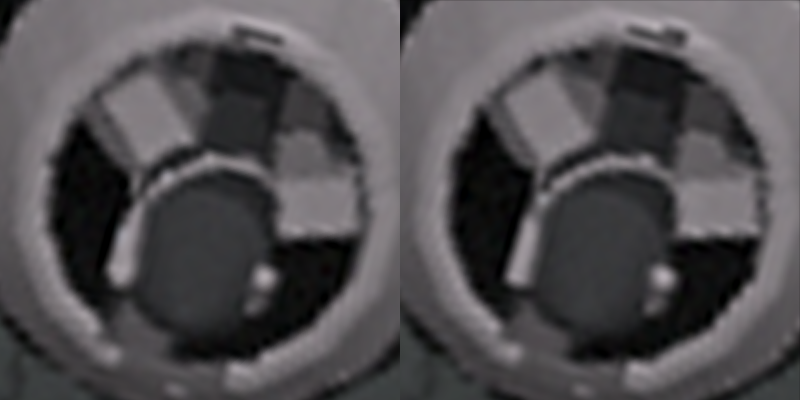

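Jaws and bit are identical to the frame before the third grip, which slipped about 0.55 rad while loaded at 0.6 Nm. That is above the 0.4 Nm needed short of the stop. I'll look once more from the opposite side for straightness, then push from there too.

Emit:
jog_arm(deltas=[{"gripper":-1,"translation":[0,0,0],"dr":[-0.0372,-0.004,0.0649]},{"gripper":-1,"translation":[0,0,0],"dr":[-0.0372,-0.004,0.0649]},{"gripper":-1,"translation":[0,0,0],"dr":[-0.0372,-0.004,0.0649]},{"gripper":-1,"translation":[0,0,0],"dr":[-0.0372,-0.004,0.0649]},{"gripper":-1,"translation":[0,0,0],"dr":[-0.0372,-0.004,0.0649]},{"gripper":-1,"translation":[0,0,0],"dr":[-0.0372,-0.004,0.0649]},{"gripper":-1,"translation":[0,0,0],"dr":[-0.0372,-0.004,0.0649]},{"gripper":-1,"translation":[0,0,0],"dr":[-0.0372,-0.004,0.0649]},{"gripper":-1,"translation":[0,0,0],"dr":[-0.0372,-0.004,0.0649]},{"gripper":-1,"translation":[0,0,0],"dr":[-0.0372,-0.004,0.0649]},{"gripper":-1,"translation":[0,0,0],"dr":[-0.0372,-0.004,0.0649]},{"gripper":-1,"translation":[0,0,0],"dr":[-0.0372,-0.004,0.0649]}])

```text
clock: 22.48
eef_pos: [577.9, -74.8, 278.8]
tcp_rot: [-2.899, -0.466, -0.392]
contact_force: [-0.2, -0.7, -0.5]
opening: 0.999
```

Emit:
jog_arm(deltas=[{"gripper":-1,"translation":[0,0,0],"dr":[-0.0372,-0.004,0.0649]},{"gripper":-1,"translation":[0,0,0],"dr":[-0.0372,-0.004,0.0649]},{"gripper":-1,"translation":[0,0,0],"dr":[-0.0372,-0.004,0.0649]},{"gripper":-1,"translation":[0,0,0],"dr":[-0.0372,-0.004,0.0649]},{"gripper":-1,"translation":[0,0,0],"dr":[-0.0372,-0.004,0.0649]},{"gripper":-1,"translation":[0,0,0],"dr":[-0.0372,-0.004,0.0649]},{"gripper":-1,"translation":[0,0,0],"dr":[-0.0372,-0.004,0.0649]},{"gripper":-1,"translation":[0,0,0],"dr":[-0.0372,-0.004,0.0649]},{"gripper":-1,"translation":[0,0,0],"dr":[-0.0372,-0.004,0.0649]},{"gripper":-1,"translation":[0,0,0],"dr":[-0.0372,-0.004,0.0649]},{"gripper":-1,"translation":[0,0,0],"dr":[-0.0372,-0.004,0.0649]},{"gripper":-1,"translation":[0,0,0],"dr":[-0.0372,-0.004,0.0649]}])

```text
clock: 23.48
eef_pos: [577.9, -74.7, 278.8]
tcp_rot: [2.7, -0.285, 1.142]
contact_force: [-0.0, -0.2, 1.0]
opening: 0.999
```

Emit:
jog_arm(deltas=[{"gripper":-1,"translation":[0,0,0],"dr":[-0.0372,-0.004,0.0649]},{"gripper":-1,"translation":[0,0,0],"dr":[-0.0372,-0.004,0.0649]},{"gripper":-1,"translation":[0,0,0],"dr":[0,0,0]},{"gripper":-1,"translation":[0,0,0],"dr":[0,0,0]}])

```text
clock: 23.82
eef_pos: [577.9, -74.8, 278.9]
tcp_rot: [2.651, -0.182, 1.35]
contact_force: [-0.4, 0.4, 0.1]
opening: 1.001
```

```bash
python3 st.py; python3 - <<'E'
from h import *
import pickle
c=r.calibration("wrist");w=r.grab_frame("wrist");cv2.imwrite("pics/w6.png",w);pickle.dump(c,open("w6.pkl","wb"))
D=np.array([618.8,-70.5,206.2]);a=des(.107,0)[1]
e=np.array([np.sin(.107),-np.cos(.107),0]);f=np.cross(a,e)
g=[(-1,-1),(1,-1),(1,1),(-1,1)];P=np.array([D+16*a+16*(i*e-j*f) for i,j in g])
o=[]
for n in(5,6):
    c=pickle.load(open(f"w{n}.pkl","rb"));w=cv2.imread(f"pics/w{n}.png")
    H=cv2.getPerspectiveTransform(proj("wrist",P,c).astype(np.float32),np.float32([[200+200*i,200+200*j] for i,j in g]))
    o.append(cv2.warpPerspective(w,H,(400,400),flags=cv2.INTER_CUBIC))
    for z in(20,26,34,38): print(n,z,cv2.perspectiveTransform(proj("wrist",D+z*a,c)[None].astype(np.float32),H)[0,0].round())
cv2.imwrite("pics/cmp6.png",np.hstack(o))
E
```

```text
t 23.82 pos [577.9 -74.8 278.9] phi,tilt [ 0.002 -0.003 -1.197] F [-0.4  0.4  0.1] T.axis 0.04 [-0.02  0.25 -0.04] q [-0.22  0.07  2.05  0.31  0.55 -1.75] open 1.001
5 20 [194. 219.]
5 26 [185. 250.]
5 34 [172. 295.]
5 38 [165. 319.]
6 20 [207. 181.]
6 26 [219. 152.]
6 34 [236. 110.]
6 38 [245.  87.]
```

View pics/cmp6.png

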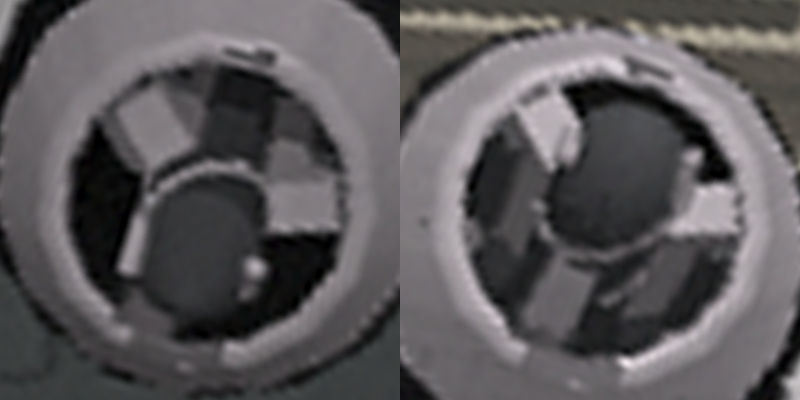

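The two opposite views are symmetric: the tip's midpoint lies about 0.4 mm from the axis, so the bit is straight, and three jaws touch it. One more centred push from this side to prove the stop.

Emit:
jog_arm(squeeze=30, deltas=[{"gripper":-1,"translation":[0.05,-0.005,-0.09],"dr":[0,0,0]},{"gripper":-1,"translation":[0.09,0.01,-0.155],"dr":[0,0,0]},{"gripper":-1,"translation":[0.09,0.01,-0.155],"dr":[0,0,0]},{"gripper":-1,"translation":[0.09,0.01,-0.155],"dr":[0,0,0]},{"gripper":-1,"translation":[0.08,0.01,-0.14],"dr":[0,0,0]},{"gripper":-1,"translation":[0,0,0],"dr":[0,0,0]},{"gripper":-1,"translation":[0,0,0],"dr":[0,0,0]}])

```text
clock: 24.45
eef_pos: [617.6, -71.2, 208.4]
tcp_rot: [2.653, -0.18, 1.353]
contact_force: [0.0, 0.4, 0.7]
opening: 0.999
```

```bash
python3 - <<'E'
from h import *
D=np.array([618.7,-70.6,205.]);print(delta(D,.107,-1.2,4))
E
```

```text
(array([-0.009,  0.004,  0.001]), array([ 0.0005, -0.0031, -0.0004]), array([-0.19,  0.23,  2.04,  0.39,  0.4 , -1.82]), array([617.6, -71.2, 208.4]))
```

Emit:
jog_arm(squeeze=30, deltas=[{"gripper":-1,"translation":[-0.005,0.004,0],"dr":[0,0,0]},{"gripper":0,"translation":[0,0,0],"dr":[0,0,0]},{"gripper":0.5,"translation":[0,0,0],"dr":[0,0,0]},{"gripper":1,"translation":[0,0,0],"dr":[0,0,0]},{"gripper":1,"translation":[0,0,0],"dr":[0,0,0]},{"gripper":1,"translation":[0,0,0],"dr":[0,0,0]},{"gripper":1,"translation":[0,0,0],"dr":[0,0,0]}])

```text
clock: 25.03
eef_pos: [617.5, -71.1, 210.8]
tcp_rot: [2.649, -0.18, 1.355]
contact_force: [-5.2, -1.0, 6.6]
opening: 0.481
```

Emit:
jog_arm(squeeze=110, deltas=[{"gripper":1,"translation":[-0.004,0,0.007],"dr":[0,0,0]},{"gripper":1,"translation":[0,0,0],"dr":[0,0,0]},{"gripper":1,"translation":[0,0,0],"dr":[0.02,0.002,-0.0346]},{"gripper":1,"translation":[0,0,0],"dr":[0.02,0.002,-0.0346]},{"gripper":1,"translation":[0,0,0],"dr":[0.02,0.002,-0.0346]}])

```text
clock: 25.45
eef_pos: [617.4, -71.5, 211.2]
tcp_rot: [2.686, -0.266, 1.183]
contact_force: [-2.1, -3.6, -11.5]
opening: 0.457
```

```bash
python3 st.py
```

```text
t 25.45 pos [617.4 -71.5 211.2] phi,tilt [-1.000e-03 -1.000e-03 -1.014e+00] F [ -2.1  -3.6 -11.5] T.axis -0.57 [-0.95  0.97  0.17] q [-0.19  0.22  2.04  0.39  0.4  -1.63] open 0.457
```

Emit:
jog_arm(deltas=[{"gripper":1,"translation":[0,0,0],"dr":[0.025,0.0027,-0.0433]},{"gripper":1,"translation":[0,0,0],"dr":[0.025,0.0027,-0.0433]}])

```text
clock: 25.62
eef_pos: [619.4, -73.4, 212.2]
tcp_rot: [2.725, -0.333, 1.033]
contact_force: [4.7, -16.0, -1.4]
opening: 0.459
```

```bash
python3 st.py
```

```text
t 25.62 pos [619.4 -73.4 212.2] phi,tilt [-0.006  0.002 -0.856] F [  4.7 -16.   -1.4] T.axis -2.29 [-3.43 -1.03  0.62] q [-0.19  0.22  2.04  0.39  0.39 -1.48] open 0.459
```

The torque reached 2.3 Nm against the turn, so this is the firm stop. Releasing and withdrawing.

Emit:
jog_arm(deltas=[{"gripper":0,"translation":[0,0,0],"dr":[0,0,0]},{"gripper":-1,"translation":[0,0,0],"dr":[0,0,0]},{"gripper":-1,"translation":[0,0,0],"dr":[0,0,0]},{"gripper":-1,"translation":[0,0,0],"dr":[0,0,0]},{"gripper":-1,"translation":[-0.1,-0.01,0.17],"dr":[0,0,0]},{"gripper":-1,"translation":[-0.1,-0.01,0.17],"dr":[0,0,0]},{"gripper":-1,"translation":[-0.12,-0.012,0.21],"dr":[0,0,0]},{"gripper":-1,"translation":[-0.12,-0.012,0.21],"dr":[0,0,0]},{"gripper":-1,"translation":[-0.15,-0.015,0.26],"dr":[0,0,0]},{"gripper":-1,"translation":[-0.15,-0.015,0.26],"dr":[0,0,0]},{"gripper":-1,"translation":[-0.15,-0.015,0.26],"dr":[0,0,0]},{"gripper":-1,"translation":[-0.15,0.1,0.1],"dr":[0,0,0]}])

```text
clock: 26.62
eef_pos: [513.6, -70.9, 378.7]
tcp_rot: [2.727, -0.334, 1.035]
contact_force: [0.8, -0.2, -0.0]
opening: 1.002
```

Emit:
jog_arm(deltas=[{"gripper":-1,"translation":[-0.3,0.2,0],"dr":[0,0,0]},{"gripper":-1,"translation":[-0.3,0.2,0],"dr":[0,0,0]},{"gripper":-1,"translation":[-0.2,0.2,0],"dr":[0,0,0]},{"gripper":-1,"translation":[0,0,0],"dr":[0,0,0]},{"gripper":-1,"translation":[0,0,0],"dr":[0,0,0]}])

```text
clock: 27.03
eef_pos: [432.4, -8.9, 375.0]
tcp_rot: [2.73, -0.334, 1.037]
contact_force: [-0.1, 0.4, 0.7]
opening: 0.996
```

```bash
python3 - <<'E'
from h import *
t=r.grab_frame("top");s=r.grab_frame("scene")
cv2.imwrite("pics/fin.png",np.vstack([cv2.resize(t[130:290,150:490],(680,320),interpolation=3),cv2.resize(s[155:290,170:450],(560,270),interpolation=3)[:, :680] if 0 else cv2.copyMakeBorder(cv2.resize(s[155:290,170:450],(560,270),interpolation=3),0,0,0,120,0)]))
E
```

```text
(no output)
```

View pics/fin.png

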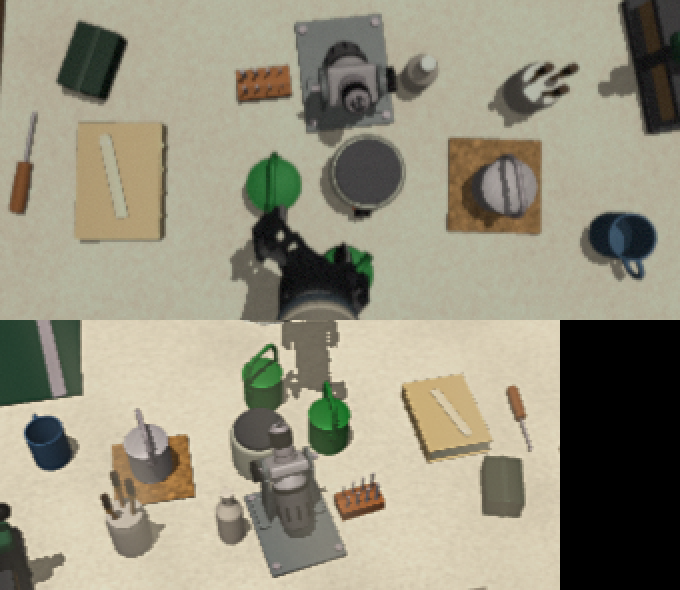

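The final view shows the pot upright on the cork mat, the warmer empty, everything else where it was and the arm clear.

```bash
python3 -c "
from rig import r
print(r.sign_off())"
```

```text
the job is handed in; nothing more can be done
None
```

I set the glue pot upright on the cork mat, wholly within it. Then I turned the chuck sleeve clockwise over four grips to its firm stop. I handed in at about 27 s of the allowed 64 s.

**Last checks**
- **Stop:** on the last push the resisting torque rose to about 2.3 Nm, well above the 0.4 Nm needed short of the stop. The third grip slipped about 0.55 rad without the jaws moving.
- **Bit:** seen from two opposite sides, the three jaws touch the bit. Its tip lies about 0.4 mm from the axis.
- **Bench:** the final pictures show the bystanders where they were and the arm clear of everything.

**What disagreed**
- **Slipping grips:** the first three grips ended with the gripper sliding sideways on the sleeve, with forces up to about 52 N. That was below the 120 N wrist limit, but it took repeated grips to be sure of the stop. It was the pads on the sleeve, so I don't count it against the 40 N limit for the arm or the gripper's body.
- **Tip height:** the bit's tip looked nearer the chuck face in the pictures, about 25 mm above the sleeve's middle, than the 34 to 36 mm given. I did not resolve this.
- **After the last push:** I took no close-up of the jaws, only the wider pictures.

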